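# Book the job in with the code reader

### The job

Lift the hand-held code reader out of its dock and point its nose squarely at the middle of the striped bar code on the wide, low card, about 90 mm away from it, holding it steady there for two seconds so that it reads. Then lower the reader back into its dock, nose down and upright, and let go only once it stands in the dish. Do not let it read the square code on the tall card, and leave everything else on the bench where it is.

Things in the scene. Friction and masses are not known exactly. Their poses are not given: they have to be found in the camera images.
- reader: grey hand-held code reader, 152 mm high, standing nose down in its dock. Nose: round head 64 mm across, tapering from 32 to 52 mm up; above it a handle 42 x 34 mm (its x, y) up to 148 mm; grip its flat sides near 122 mm up. Origin: centre of the flat nose face; z from nose up the handle, so it looks along -z. 0.15 to 0.3 kg
- dock: black round charging dock with a shallow dish, 94 mm across, fixed to the bench; dish floor 12 mm and rim 20 mm above the bench, inside of the dish 81 mm across (8 mm room round the reader's head). Origin at the centre of its underside; the docked reader's origin is 12 mm above it
- wide_card: the card to read: wide (140 mm, 90 mm up the slope) on a low aluminium stand, bar code of black stripes 90 x 44 mm in its middle, centre 42 mm above the bench; the two cards may change places. Origin: centre of the code on the face; z square out of the face, x up the slope, y along its level width. Face 36 degrees from level, towards the robot, turned up to 20 degrees; stand fixed
- tall_card: the card not to read: tall (90 mm wide, 120 mm up the slope) on a like stand, square code of 55 mm in its middle, centre 51 mm above the bench. Origin: centre of the code on the face; z square out of the face, x up the slope, y along its level width. Face 36 degrees from level, towards the robot, turned up to 20 degrees; stand fixed
- glue_bottle: bystander: white glue bottle with red spout, standing, 36 mm across, 112 mm high; origin centre of its base
- tape_roll: bystander: roll of tan packing tape lying flat, 93 mm across, 48 mm high; origin centre of its underside
- tally_counter: bystander: small round pale grey hand counter, 49 x 50 x 19 mm; origin centre of its underside
- tab_bundle: bystander: bundle of black plastic tabs, 70 x 24 x 29 mm; origin centre of its underside
There are look-alikes about, which are no part of the job. Of the things like the reader, leave any that is orange; of the rest the larger one is meant.

How it is judged:
By the outcome, as a careful person would: the job done as asked, in the order asked, and still so for the second after the job is handed in, with the robot touching nothing.
It also fails if it takes over 48 s, if anything falls off the work surface, if the arm or the gripper's body presses on something with over 40 N, if the wrist force passes 120 N, or if a joint passes its speed limit or range.

### The arm

A 6-joint arm with a two-finger parallel gripper is mounted at the origin on a cart in front of the work surface, level with it; the furniture and walls round the work are solid. World frame = base frame: x ahead of the robot, y to its left, z up, the work surface at z = 0. Lengths are in m, angles in rad, forces in N, time in s.
With the tool pointing down it reaches from about 0.4 to 0.825 m from the base axis. Payload 7 kg.
Tool frame: the origin (TCP) lies at the very end of the fingers, on their centre line; the grasp point (between the pads) lies 19 mm behind it; z points along the fingers, y is the line along which they close (so a half turn about z gives the same grasp; the last joint's range is limited). The gripper opens to 88 mm and grips with 3 to 60 N. Pads are 19 mm wide; open, the fingers measure 130 mm over their backs; the gripper's body (78 mm by 193 mm) begins 47 mm behind the grasp point.
Start: joints at [1.506, 0.359, 0.012, 0, -1.224, -0.288], TCP at [0.233, 0.633, 0.227] pointing down, gripper open.
Joint ranges: [-3.07, 3.07], [-1.43, 2.12], [-1.02, 1.25], [-3.03, 1.67], [-3.05, -0], [-3.03, 3.03]. Speed limits (rad/s): [2.39, 2.39, 3.01, 3.14, 3.14, 3.14].

### API

Orientations are given as [roll, pitch, yaw] about the fixed x, y, z axes, in that order (R = Rz(yaw) Ry(pitch) Rx(roll)).
In Python, from station import arm gives the robot as it stands. The module is installed in compiled form; this text tells all that it offers.
- The arm moves only by the shell command python3 -m crank 'ROWS' [FORCE]. ROWS is JSON, a list of rows, each an object of numbers: "dx", "dy", "dz": the shift along the world's x, y, z in m; "twist": the turn about the world's z in degrees; "grip": the opening, from -1 (shut) to 1 (fully open). A call has exactly 5 rows; each row is the pose to reach, as a shift and turn from the pose commanded when the call began; what a row does not reach only later rows make up. A row lasts 1/12 s, in which the tool goes at most 41.7 mm and 7.16 degrees, less where a joint would pass 70% of its speed; a pose out of reach is approached as far as the arm can. A call with a gripper value outside its range is refused whole. The fingers move at their own pace and stop on an object; FORCE is the grip in N (left out, the last holds). Time passes only in rows, so rows that repeat a pose let the fingers close, or fill a call up. It gives the time, the measured TCP pose, the force, the opening and the grip force at its end, in the units of the state.
- arm.get_state(): the state, without advancing time (a new reading comes with each control period).
- arm.grab_frame(name): name is "side" or "top"; returns the picture (420x560x3 uint8, red, green, blue); there is no depth.
- arm.get_calibration(name): a dict with "fx", "fy", "cx", "cy" (pixels), "k1" (the pictures are not rectified: a ray, as slopes to the right and down, at radius r is drawn at 1 + k1 r^2 times it, then the intrinsics apply), "cam_to_world" (4x4, takes a point from camera to world coordinates). Camera axes: x right, y down, z forward; pixel columns grow to the right and rows downward; lengths in m; the calibration is good to about 2 mm. A picture is of the moment at which its call begins. get_calibration takes no time and is no camera call.
- arm.job_done(): hands the job in; it is judged then, once.
The state is a dict: "t": time; "q": joint angles; "qd": joint speeds; "joint_efforts": joint torques, N m; "eef_pos": TCP position; "ee_rot": TCP orientation; "force": force on the tool from outside, world axes, zero at the start; "moment": the same for the moment, N m; "width": finger opening in m; "gripper_force": force on a finger pad.
Only numpy, scipy, OpenCV 4.12 (cv2) and the standard library are available. Lean on these libraries where they do the work, as an engineer would, in place of code of your own. Each camera call takes 0.05 s, during which the arm holds its last target. There are 200 camera calls.

## Working session

There is one attempt and no reset: what is moved stays moved. The work goes in short steps, Python scripts to look and compute and a shell command to move; the robot and the scene stay as the last step left them, time stands still between calls to the robot, and variables do not carry over. Pictures are saved under pics/ and viewed, at most 10 in all, crops included, and the job is handed in when it is done.

```bash
mkdir -p pics; ls
python3 - <<'E'
from station import arm
import cv2
for n in("side","top"):
    cv2.imwrite(f"pics/{n}0.png",cv2.resize(arm.grab_frame(n)[:,:,::-1],(800,600),interpolation=cv2.INTER_CUBIC)); print(n,arm.get_calibration(n))
s=arm.get_state();print(s)
E
```

```text
pics
side {'fx': 528.9943775123457, 'fy': 528.9943775123457, 'cx': 278.9944068672422, 'cy': 206.0247162027944, 'k1': -0.04186169012758251, 'cam_to_world': array([[ 0.99376915, -0.05979346,  0.09406174,  0.46977879],
       [-0.10961436, -0.37144824,  0.92196036, -1.16201637],
       [-0.02018813, -0.92652628, -0.37568802,  0.51585584],
       [ 0.        ,  0.        ,  0.        ,  1.        ]])}
top {'fx': 443.6480899843033, 'fy': 443.6480899843033, 'cx': 276.7837304305266, 'cy': 207.9989297378732, 'k1': 0.018466717749787354, 'cam_to_world': array([[-6.04048768e-04, -9.95558004e-01,  9.41482690e-02,
         4.90197996e-01],
       [-9.99971649e-01,  1.30799926e-03,  7.41551058e-03,
        -1.00201096e-01],
       [-7.50571677e-03, -9.41411205e-02, -9.95530569e-01,
         1.01419054e+00],
       [ 0.00000000e+00,  0.00000000e+00,  0.00000000e+00,
         1.00000000e+00]])}
{'t': 0.1, 'q': array([ 1.50612048e+00,  3.59335276e-01,  1.11689520e-02, -2.70264418e-04,
       -1.22407695e+00, -2.88127755e-01]), 'qd': array([ 0.00182817, -0.00017453,  0.0014674 ,  0.00147985, -0.00014558,
        0.00051872]), 'joint_efforts': array([-1.09176755e-03, -5.84167671e+01,  2.93749416e+01,  7.01537266e+00,
        1.00962451e-02, -4.99862654e-05]), 'eef_pos': array([0.23310454, 0.63303092, 0.22571836]), 'ee_rot': array([ 3.14013315e+00, -1.67587451e-04, -3.52895507e-01]), 'force': array([-0.37083031, -0.06989484,  0.11295793]), 'moment': array([-0.01524359, -0.01939165, -0.02457971]), 'gripper_force': 0.0, 'width': 0.08763986595705825}
```

View pics/side0.png

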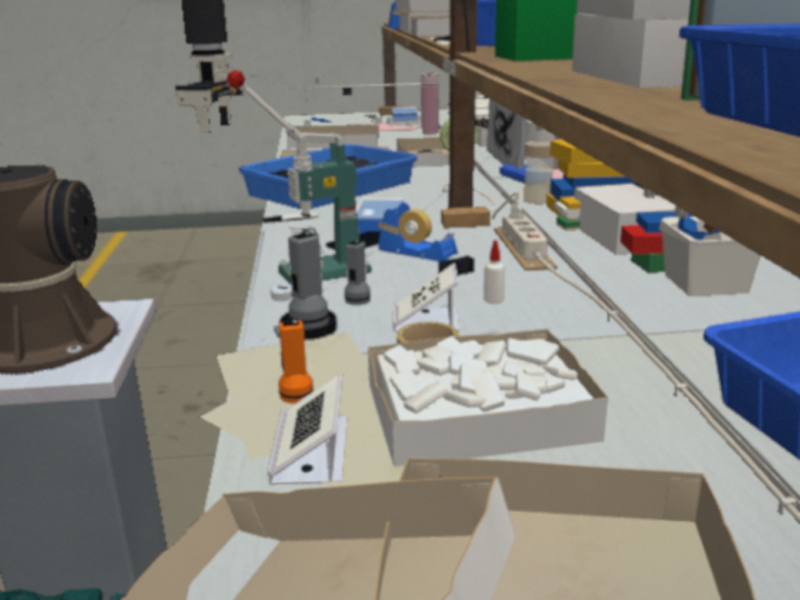

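View pics/top0.png

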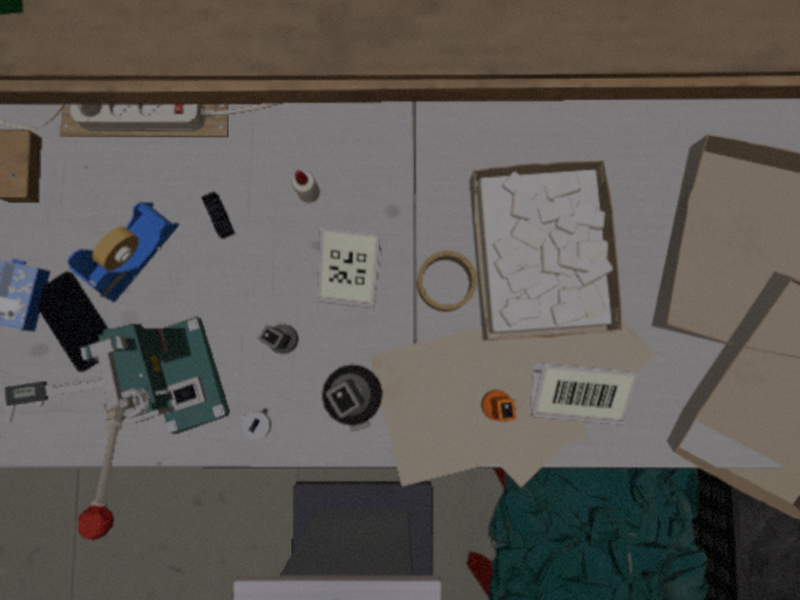

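Reader candidates in the top picture are the large grey one in the black dock at (350,395), a small grey one at (278,338) and an orange one at (498,405). By the description I want the large grey one in the dock. The cards are the wide striped one at (585,393), which is the one to read, and the tall square-code one at (348,267). I'll check this in close crops.

```bash
cat > h.py <<'E'
import numpy as np,cv2
from station import arm
C={n:arm.get_calibration(n) for n in("side","top")}
def proj(n,P):
    c=C[n];T=np.linalg.inv(c["cam_to_world"]);p=np.atleast_2d(P)@T[:3,:3].T+T[:3,3]
    s=p[:,:2]/p[:,2:];s=s*(1+c["k1"]*(s**2).sum(1,keepdims=True))
    return s*[c["fx"],c["fy"]]+[c["cx"],c["cy"]]
def ray(n,uv):
    c=C[n];K=np.array([[c["fx"],0,c["cx"]],[0,c["fy"],c["cy"]],[0,0,1]])
    s=cv2.undistortPoints(np.array([[uv]],float),K,np.array([c["k1"],0,0,0]))[0,0]
    return c["cam_to_world"][:3,3],c["cam_to_world"][:3,:3]@np.array([s[0],s[1],1])
def onz(n,uv,z):
    o,d=ray(n,uv);return o+d*(z-o[2])/d[2]
def crop(I,u0,v0,w=100,h=75,k=4):
    return cv2.resize(I[v0:v0+h,u0:u0+w,::-1],(w*k,h*k),interpolation=cv2.INTER_CUBIC)
E
python3 - <<'E'
from h import *
T=arm.grab_frame("top");S=arm.grab_frame("side")
a=[crop(T,195,240),crop(T,360,240),crop(S,170,160),crop(S,170,255)]
cv2.imwrite("pics/c1.png",np.vstack([np.hstack(a[:2]),np.hstack(a[2:])]))
f=lambda u,v,z:print((u,v,z),onz("top",(u*.7,v*.7),z).round(3))
for x in [(350,395,.02),(343,398,.15),(585,393,.042),(348,267,.051),(498,405,0.03),(278,338,.0),(447,280,.024),(257,422,.019),(310,190,0),(535,330,.06),(620,330,.06)]:f(*x)
E
```

```text
(350, 395, 0.02) [ 0.432 -0.022  0.02 ]
(343, 398, 0.15) [ 0.435 -0.023  0.15 ]
(585, 393, 0.042) [ 0.436 -0.38   0.042]
(348, 267, 0.051) [ 0.628 -0.02   0.051]
(498, 405, 0.03) [ 0.417 -0.25   0.03 ]
(278, 338, 0.0) [0.521 0.095 0.   ]
(447, 280, 0.024) [ 0.611 -0.174  0.024]
(257, 422, 0.019) [0.39  0.122 0.019]
(310, 190, 0) [0.762 0.047 0.   ]
(535, 330, 0.06) [ 0.531 -0.303  0.06 ]
(620, 330, 0.06) [ 0.531 -0.429  0.06 ]
```

View pics/c1.png

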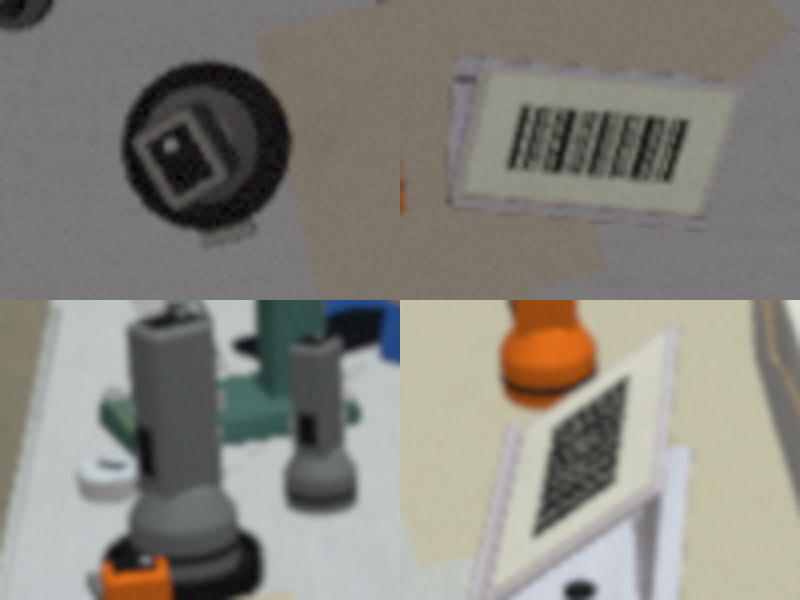

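The crops confirm it. The large grey reader stands in the dock, with its handle top at crop (179,160) and its long axis turned. The stripes are on the wide card, with code corners at (521,105), (690,120), (675,181) and (508,167). Next I'll fit their poses.

```bash
cat > fit.py <<'E'
from h import *
from scipy.optimize import least_squares as LS
def cR(psi): # card: face normal towards robot (-x) turned psi
    a=np.radians(36);h=np.array([-np.cos(psi),-np.sin(psi),0]);n=h*np.sin(a)+[0,0,np.cos(a)]
    x=-h*np.cos(a)+np.array([0,0,np.sin(a)]);return np.c_[x,np.cross(n,x),n]
if __name__=="__main__":
    g=lambda L,o,q:np.array([[q[0]+(u-o[0]+.5)/4-.5,q[1]+(v-o[1]+.5)/4-.5] for u,v in L])
    top=g([(521,105),(690,120),(675,181),(508,167)],(400,0),(360,240))
    sd=g([(556,435),(628,377),(608,470),(537,535)],(400,300),(170,255))
    K=np.array([[.022,.045,0],[.022,-.045,0],[-.022,-.045,0],[-.022,.045,0]])
    Ks=K[[3,0,1,2]]
    def f(p,full=0):
        P=lambda k:k@cR(p[2]).T+[p[0],p[1],p[3]]
        return np.r_[(proj("top",P(K))-top).ravel(),(proj("side",P(Ks))-sd).ravel(),(p[3]-.042)*500]
    r=LS(f,[.436,-.38,0,.042]);print("card",r.x.round(4),np.degrees(r.x[2]).round(1),r.fun.round(1))
    rt=g([(135,145),(193,110),(222,170),(180,208)],(0,0),(195,240))
    H=np.array([[.021,.017,0],[.021,-.017,0],[-.021,-.017,0],[-.021,.017,0]])
    def f2(p):
        c,s=np.cos(p[2]),np.sin(p[2])
        return (proj("top",H@np.array([[c,s,0],[-s,c,0],[0,0,1]])+[p[0],p[1],.160])-rt).ravel()
    for y0 in(.57,-1):
        r=LS(f2,[.433,-.02,y0]);print("reader",r.x[:2].round(4),np.degrees(r.x[2]).round(1),r.cost.round(2),r.fun.round(1))
    print("dock",onz("top",(195+206/4,240+146/4),.02).round(4))
    # red ball of the press: triangulate
    for n1,a,b in(("ball",(95,522),(235,78)),("press",(110,350),(340,140)),("orange top",(506,410),(292,322))):
        o1,d1=ray("top",np.array(a)*.7);o2,d2=ray("side",np.array(b)*.7)
        t=np.linalg.lstsq(np.c_[d1,-d2],o2-o1,rcond=None)[0];print(n1,(o1+t[0]*d1).round(3),(o2+t[1]*d2).round(3))
E
python3 fit.py
```

```text
card [ 0.4368 -0.3778 -0.0804  0.0445] -4.6 [ 0.  -0.8  0.2 -1.1 -0.8 -0.4 -0.5 -0.3 -1.3 -2.3 -0.3 -1.1  1.3  3.1
 -1.8  1.1  1.3]
reader [ 0.4349 -0.0241] 33.5 14.47 [-1.6 -1.  -1.2 -2.2  3.6  1.3 -0.9  1.9]
reader [ 0.4349 -0.0241] 33.5 14.47 [-1.6 -1.  -1.2 -2.2  3.6  1.3 -0.9  1.9]
dock [ 0.4317 -0.0255  0.02  ]
ball [0.332 0.195 0.381] [0.334 0.196 0.381]
press [0.499 0.245 0.258] [0.51  0.244 0.258]
orange top [ 0.416 -0.248  0.114] [ 0.422 -0.248  0.113]
```

```bash
python3 -m crank '[{"dz":0.04,"twist":-7},{"dz":0.08,"twist":-14},{"dz":0.12,"twist":-21},{"dz":0.16,"twist":-28},{"dz":0.21,"twist":-35}]'
python3 -m crank '[{"dx":0.02,"dy":-0.03},{"dx":0.04,"dy":-0.065},{"dx":0.06,"dy":-0.1},{"dx":0.085,"dy":-0.135},{"dx":0.11,"dy":-0.17}]'
python3 -m crank '[{"dx":0.02,"dy":-0.035},{"dx":0.04,"dy":-0.07},{"dx":0.06,"dy":-0.105},{"dx":0.08,"dy":-0.14},{"dx":0.1,"dy":-0.175}]'
python3 -c "
from station import arm
s=arm.get_state();print(s['q'].round(3),s['eef_pos'],s['ee_rot'])"
```

```text
[ 1.506  0.359  0.011 -0.    -1.224 -0.288] [0.23317041 0.63312519 0.22597021] [ 3.14053700e+00 -1.34480600e-04 -3.52913873e-01]invalid input at $[0]: expected keys dx, dy, dz, twist, grip
invalid input at $[0]: expected keys dx, dy, dz, twist, grip
invalid input at $[0]: expected keys dx, dy, dz, twist, grip
```

```bash
python3 -m crank '[{"dx":0,"dy":0,"dz":0.04,"twist":-7,"grip":1},{"dx":0,"dy":0,"dz":0.08,"twist":-14,"grip":1},{"dx":0,"dy":0,"dz":0.12,"twist":-21,"grip":1},{"dx":0,"dy":0,"dz":0.16,"twist":-28,"grip":1},{"dx":0,"dy":0,"dz":0.2,"twist":-35,"grip":1}]' && python3 -m crank '[{"dx":0.02,"dy":-0.03,"dz":0,"twist":0,"grip":1},{"dx":0.04,"dy":-0.065,"dz":0,"twist":0,"grip":1},{"dx":0.06,"dy":-0.1,"dz":0,"twist":0,"grip":1},{"dx":0.085,"dy":-0.135,"dz":0,"twist":0,"grip":1},{"dx":0.11,"dy":-0.17,"dz":0,"twist":0,"grip":1}]' && python3 -c "
from station import arm
s=arm.get_state();print(s['q'].round(3),s['eef_pos'],s['ee_rot'])"
```

```text
t: 0.62
eef_pos: [0.2332, 0.6328, 0.4286]
ee_rot: [3.142, 0.0, -0.97]
force: [0.2, 1.5, 0.8]
width: 0.0878
gripper_force: 0.0
t: 1.03
eef_pos: [0.342, 0.4638, 0.4267]
ee_rot: [-3.141, 0.0, -0.963]
force: [1.5, 0.4, 0.5]
width: 0.0876
gripper_force: 0.0
[ 1.275  0.133  0.154 -0.    -1.591 -0.667] [0.34203021 0.46380851 0.42665726] [-3.14147833e+00  2.24904918e-04 -9.62779239e-01]
```

```bash
python3 -m crank '[{"dx":0.02,"dy":-0.035,"dz":0,"twist":0,"grip":1},{"dx":0.04,"dy":-0.07,"dz":0,"twist":0,"grip":1},{"dx":0.06,"dy":-0.105,"dz":0,"twist":0,"grip":1},{"dx":0.08,"dy":-0.14,"dz":0,"twist":0,"grip":1},{"dx":0.1,"dy":-0.175,"dz":0,"twist":0,"grip":1}]' && python3 -m crank '[{"dx":0,"dy":-0.04,"dz":0,"twist":0,"grip":1},{"dx":0,"dy":-0.08,"dz":0,"twist":0,"grip":1},{"dx":0,"dy":-0.12,"dz":0,"twist":0,"grip":1},{"dx":0,"dy":-0.16,"dz":0,"twist":0,"grip":1},{"dx":-0.01,"dy":-0.2,"dz":0,"twist":-1,"grip":1}]' && python3 -m crank '[{"dx":0,"dy":-0.038,"dz":-0.01,"twist":0,"grip":1},{"dx":0,"dy":-0.075,"dz":-0.03,"twist":0,"grip":1},{"dx":0,"dy":-0.11,"dz":-0.06,"twist":0,"grip":1},{"dx":0,"dy":-0.112,"dz":-0.1,"twist":0,"grip":1},{"dx":0,"dy":-0.112,"dz":-0.14,"twist":0,"grip":1}]'
python3 - <<'E'
from h import *
s=arm.get_state();print(s['q'].round(3),s['eef_pos'],s['ee_rot'])
T=arm.grab_frame("top");S=arm.grab_frame("side")
cv2.imwrite("pics/c2.png",np.hstack([crop(T,195,220,100,150),crop(S,170,90,100,150)]))
E
```

```text
t: 1.45
eef_pos: [0.442, 0.2886, 0.4268]
ee_rot: [-3.141, 0.0, -0.963]
force: [1.1, 0.3, 0.5]
width: 0.0878
gripper_force: 0.0
t: 1.87
eef_pos: [0.4318, 0.0888, 0.4261]
ee_rot: [3.141, -0.0, -0.981]
force: [0.9, -0.4, 0.4]
width: 0.0877
gripper_force: 0.0
t: 2.28
eef_pos: [0.4316, -0.0234, 0.2863]
ee_rot: [-3.138, -0.001, -0.984]
force: [2.1, 0.6, -1.0]
width: 0.0876
gripper_force: 0.0
[ 0.406 -0.097 -0.388  0.    -1.276  0.181] [ 0.43160175 -0.02341636  0.28626714] [-3.13836666e+00 -8.30094869e-04 -9.84288205e-01]
```

View pics/c2.png

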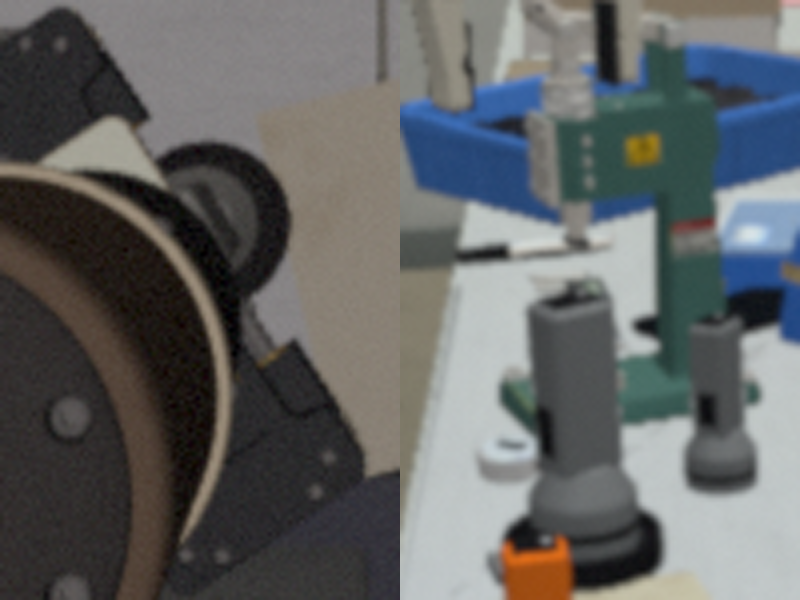

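The open fingers straddle the handle: the handle top is at (570,295) in the side crop and the fingers are at (450,60) and (620,40). Now I'll go down and grip gently.

```bash
python3 -m crank '[{"dx":0.001,"dy":0,"dz":-0.03,"twist":0,"grip":1},{"dx":0.002,"dy":0,"dz":-0.065,"twist":0,"grip":1},{"dx":0.002,"dy":0,"dz":-0.1,"twist":0,"grip":1},{"dx":0.002,"dy":0,"dz":-0.135,"twist":0,"grip":1},{"dx":0.002,"dy":0,"dz":-0.171,"twist":0,"grip":1}]' && for i in 1 2; do python3 -m crank '[{"dx":0,"dy":0,"dz":0,"twist":0,"grip":-1},{"dx":0,"dy":0,"dz":0,"twist":0,"grip":-1},{"dx":0,"dy":0,"dz":0,"twist":0,"grip":-1},{"dx":0,"dy":0,"dz":0,"twist":0,"grip":-1},{"dx":0,"dy":0,"dz":0,"twist":0,"grip":-1}]' 6; done
```

```text
t: 2.8
eef_pos: [0.4362, -0.0203, 0.1172]
ee_rot: [-3.137, -0.002, -0.979]
force: [0.5, -0.5, 0.3]
width: 0.0875
gripper_force: 0.0
t: 3.22
eef_pos: [0.4354, -0.0208, 0.118]
ee_rot: [-3.138, -0.001, -0.981]
force: [-0.1, 0.9, 0.3]
width: 0.0596
gripper_force: 0.0
t: 3.63
eef_pos: [0.4345, -0.0212, 0.1164]
ee_rot: [-3.14, -0.001, -0.981]
force: [-0.3, 1.5, 4.9]
width: 0.0424
gripper_force: 5.9
```

```bash
python3 -m crank '[{"dx":0.0043,"dy":-0.0065,"dz":0.002,"twist":0,"grip":-1},{"dx":0.0087,"dy":-0.013,"dz":0.003,"twist":0,"grip":-1},{"dx":0.013,"dy":-0.0195,"dz":0.004,"twist":0,"grip":-1},{"dx":0.0175,"dy":-0.026,"dz":0.004,"twist":0,"grip":-1},{"dx":0.022,"dy":-0.033,"dz":0.004,"twist":0,"grip":-1}]' 4
python3 - <<'E'
from h import *
s=arm.get_state();print(s['moment'].round(2))
T=arm.grab_frame("top");S=arm.grab_frame("side")
cv2.imwrite("pics/c3.png",np.hstack([crop(T,195,220,100,150),crop(S,170,90,100,150)]))
E
```

```text
t: 4.05
eef_pos: [0.4558, -0.0554, 0.1196]
ee_rot: [3.141, 0.0, -0.981]
force: [-0.5, 1.1, -0.1]
width: 0.0417
gripper_force: 4.0
[ 0.31  0.41 -0.04]
```

View pics/c3.png

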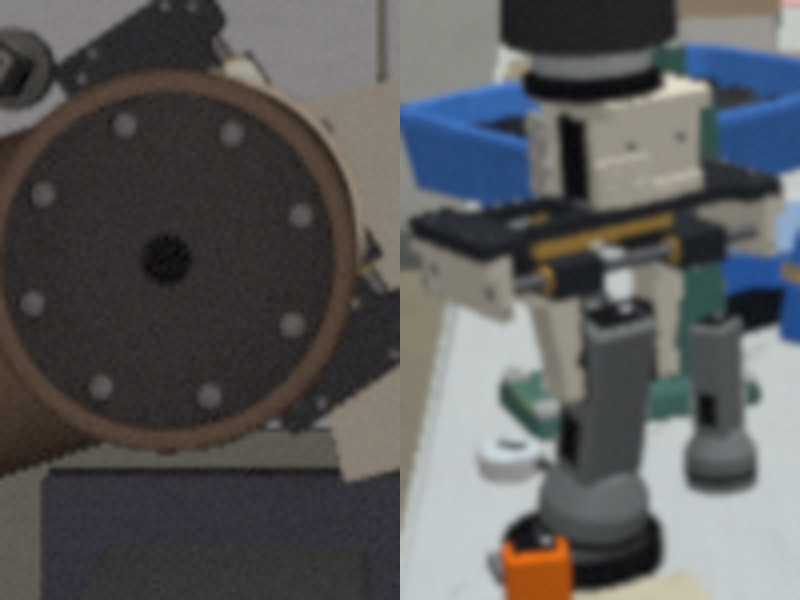

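The reader is leaning and pivoting between the pads while the gripper stays upright: the handle top has moved to (620,310) and the nose is still in the dish. I'll finish the lean, tighten the grip and lift.

```bash
python3 -m crank '[{"dx":0.0044,"dy":-0.0066,"dz":-0.001,"twist":0,"grip":-1},{"dx":0.009,"dy":-0.0135,"dz":-0.002,"twist":0,"grip":-1},{"dx":0.0135,"dy":-0.0205,"dz":-0.004,"twist":0,"grip":-1},{"dx":0.018,"dy":-0.0275,"dz":-0.006,"twist":0,"grip":-1},{"dx":0.023,"dy":-0.035,"dz":-0.009,"twist":0,"grip":-1}]' 4 && python3 -m crank '[{"dx":0,"dy":0,"dz":0,"twist":0,"grip":-1},{"dx":0,"dy":0,"dz":0,"twist":0,"grip":-1},{"dx":0,"dy":0,"dz":0,"twist":0,"grip":-1},{"dx":0,"dy":0,"dz":0,"twist":0,"grip":-1},{"dx":0,"dy":0,"dz":0,"twist":0,"grip":-1}]' 55 && python3 -m crank '[{"dx":0,"dy":0,"dz":0.01,"twist":0,"grip":-1},{"dx":0,"dy":0,"dz":0.03,"twist":0,"grip":-1},{"dx":0,"dy":0,"dz":0.06,"twist":0,"grip":-1},{"dx":0,"dy":-0.01,"dz":0.09,"twist":0,"grip":-1},{"dx":0,"dy":-0.02,"dz":0.12,"twist":0,"grip":-1}]' 55
python3 - <<'E'
from h import *
s=arm.get_state();print(s['moment'].round(2),s['q'].round(2))
T=arm.grab_frame("top");S=arm.grab_frame("side")
cv2.imwrite("pics/c4.png",crop(S,170,80,160,150))
E
```

```text
t: 4.57
eef_pos: [0.4793, -0.09, 0.1105]
ee_rot: [-3.141, 0.0, -0.981]
force: [-0.7, -0.0, -0.6]
width: 0.0423
gripper_force: 4.0
t: 4.98
eef_pos: [0.4783, -0.0892, 0.1106]
ee_rot: [3.141, 0.0, -0.981]
force: [-0.5, 1.2, -2.2]
width: 0.0412
gripper_force: 55.0
t: 5.4
eef_pos: [0.4782, -0.1093, 0.2329]
ee_rot: [-3.141, -0.0, -0.98]
force: [1.1, 0.4, -3.1]
width: 0.0416
gripper_force: 55.0
[-0.01 -0.27  0.01] [ 0.18  0.05 -0.37  0.   -1.15  0.41]
```

View pics/c4.png

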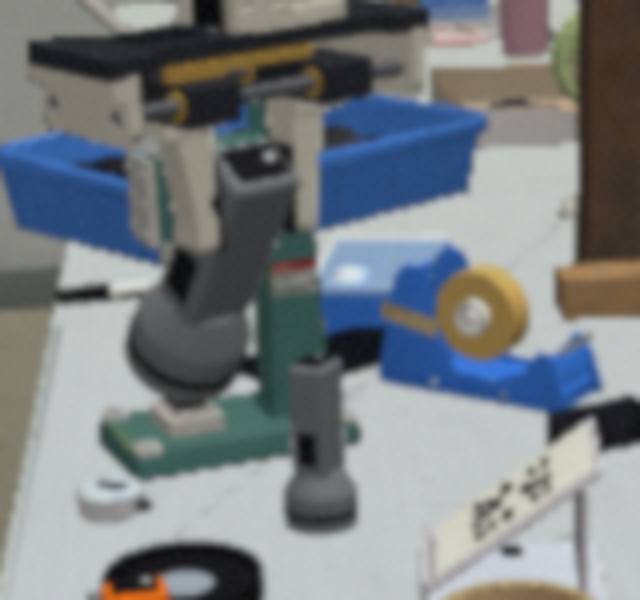

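It is held tilted, with the handle at (255,225) and the nose at (190,345), clear of the dock and pointing away from both cards. Now I'll carry it to the wide card, turning on the way.

```bash
python3 -m crank '[{"dx":-0.01,"dy":-0.02,"dz":0.02,"twist":0,"grip":-1},{"dx":-0.026,"dy":-0.053,"dz":0.04,"twist":0,"grip":-1},{"dx":-0.044,"dy":-0.088,"dz":0.06,"twist":0,"grip":-1},{"dx":-0.062,"dy":-0.125,"dz":0.07,"twist":-2,"grip":-1},{"dx":-0.08,"dy":-0.16,"dz":0.07,"twist":-6,"grip":-1}]' 60 && python3 -m crank '[{"dx":-0.02,"dy":-0.028,"dz":0,"twist":-6,"grip":-1},{"dx":-0.04,"dy":-0.056,"dz":0,"twist":-12,"grip":-1},{"dx":-0.06,"dy":-0.08,"dz":0,"twist":-18,"grip":-1},{"dx":-0.078,"dy":-0.095,"dz":0,"twist":-24,"grip":-1},{"dx":-0.085,"dy":-0.1,"dz":0,"twist":-30,"grip":-1}]' && python3 -m crank '[{"dx":0,"dy":0,"dz":0,"twist":-6,"grip":-1},{"dx":0,"dy":0,"dz":0,"twist":-12,"grip":-1},{"dx":0,"dy":0,"dz":0,"twist":-18,"grip":-1},{"dx":0,"dy":0,"dz":0,"twist":-24,"grip":-1},{"dx":0,"dy":0,"dz":0,"twist":-30,"grip":-1}]' && python3 -m crank '[{"dx":0,"dy":0,"dz":0,"twist":-6,"grip":-1},{"dx":0,"dy":0,"dz":0,"twist":-12,"grip":-1},{"dx":0,"dy":0,"dz":0,"twist":-18,"grip":-1},{"dx":0,"dy":0,"dz":0,"twist":-24,"grip":-1},{"dx":0,"dy":0,"dz":0,"twist":-30,"grip":-1}]' && python3 -m crank '[{"dx":0,"dy":0,"dz":-0.01,"twist":-6,"grip":-1},{"dx":0,"dy":0,"dz":-0.03,"twist":-12,"grip":-1},{"dx":0,"dy":0,"dz":-0.05,"twist":-18,"grip":-1},{"dx":0,"dy":0,"dz":-0.06,"twist":-24,"grip":-1},{"dx":0,"dy":0,"dz":-0.065,"twist":-32,"grip":-1}]'
python3 - <<'E'
from h import *
s=arm.get_state();print(s['moment'].round(2),s['q'].round(2),s['eef_pos'],s['ee_rot'])
T=arm.grab_frame("top");S=arm.grab_frame("side")
cv2.imwrite("pics/c5.png",crop(S,140,150,200,150))
E
```

```text
t: 5.92
eef_pos: [0.399, -0.2699, 0.3038]
ee_rot: [-3.138, -0.004, -1.085]
force: [2.0, -0.6, -2.9]
width: 0.0422
gripper_force: 60.0
t: 6.33
eef_pos: [0.3116, -0.3699, 0.3007]
ee_rot: [3.141, 0.0, -1.617]
force: [0.4, -0.0, -2.7]
width: 0.0418
gripper_force: 60.0
t: 6.75
eef_pos: [0.3136, -0.3683, 0.3007]
ee_rot: [3.141, 0.0, -2.138]
force: [-0.3, -0.1, -2.4]
width: 0.0419
gripper_force: 60.0
t: 7.17
eef_pos: [0.3137, -0.3682, 0.3007]
ee_rot: [3.141, -0.0, -2.662]
force: [-0.4, -0.7, -2.4]
width: 0.0415
gripper_force: 60.0
t: 7.58
eef_pos: [0.3129, -0.3675, 0.2338]
ee_rot: [3.14, -0.003, 3.078]
force: [0.4, 0.5, -2.7]
width: 0.0412
gripper_force: 60.0
[ 0.06 -0.07 -0.02] [-0.46  0.03 -0.38 -0.   -1.16 -1.18] [ 0.31290787 -0.36753465  0.23382913] [ 3.13960817e+00 -2.69504359e-03  3.07773600e+00]
```

View pics/c5.png

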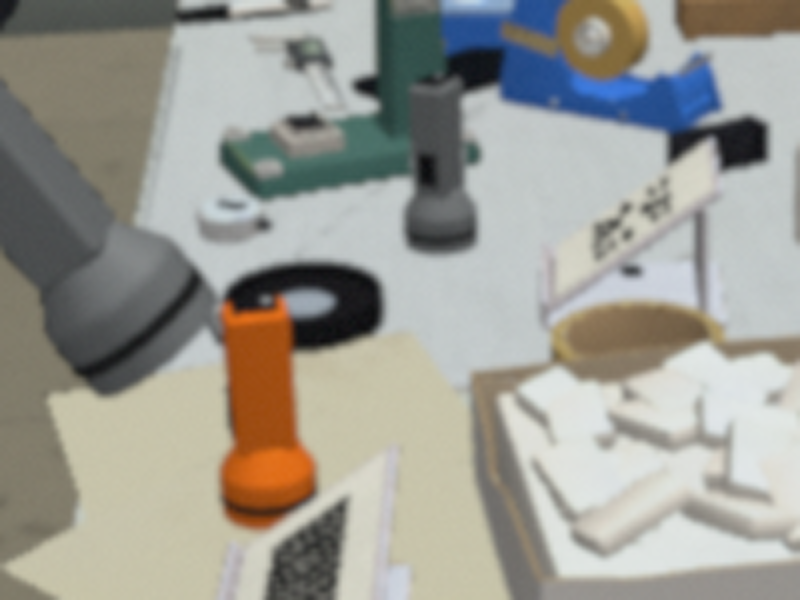

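```bash
cat > rd.py <<'E'
from h import *
def pose(s,th,L=.122,off=0.):
    a=s["ee_rot"][2];l=np.array([np.cos(a),np.sin(a),0]);t=np.radians(th)
    z=l*np.sin(t)+[0,0,np.cos(t)];x=l*np.cos(t)-np.array([0,0,np.sin(t)])
    g=np.array(s["eef_pos"])+[0,0,.019]
    return g-L*z-off*x,np.c_[x,np.cross(z,x),z]   # x: lean side, origin nose
ang=np.linspace(0,2*np.pi,60)
def lines(o,R):
    for r,h in((.032,0),(.032,.032)):yield np.c_[r*np.cos(ang),r*np.sin(ang),0*ang+h]@R.T+o
    for a in(-.017,.017):      # B grip: reader x (42) along the closing axis
        for b in(-.021,.021):yield np.array([[a,b,.052],[a,b,.148]])@R.T+o
E
python3 - <<'E'
from rd import *
s=arm.get_state();I=arm.grab_frame("side")
u=lambda p:np.c_[(p[:,0]-140+.5)*4-.5,(p[:,1]-150+.5)*4-.5]
for th in(30,33,36,39,42):
    o,R=pose(s,th);e=u(proj("side",np.array([o+R[:,2]*.06,o+R[:,2]*.12,o])));d=e[0]-e[1]
    c=u(proj("side",next(lines(o,R))));print(th,"slope",np.degrees(np.arctan2(d[1],d[0])).round(1),"nose",e[2].round(0),"maxx",c[c[:,0].argmax()].round(),"low",c[c[:,1].argmax()].round())
ims=[]
for th in(34,38):
    v=crop(I,140,150,100,110);o,R=pose(s,th)
    for l in lines(o,R):cv2.polylines(v,[np.int32(u(proj("side",l)))],False,(0,0,255),1,cv2.LINE_AA)
    ims.append(v)
cv2.imwrite("pics/c6.png",np.hstack(ims))
E
```

```text
30 slope 52.6 nose [128. 356.] maxx [194. 313.] low [ 73. 408.]
33 slope 49.8 nose [141. 348.] maxx [204. 302.] low [ 87. 402.]
36 slope 47.0 nose [153. 339.] maxx [214. 290.] low [ 99. 396.]
39 slope 44.3 nose [165. 330.] maxx [223. 278.] low [113. 389.]
42 slope 41.5 nose [176. 320.] maxx [231. 265.] low [126. 381.]
```

View pics/c6.png

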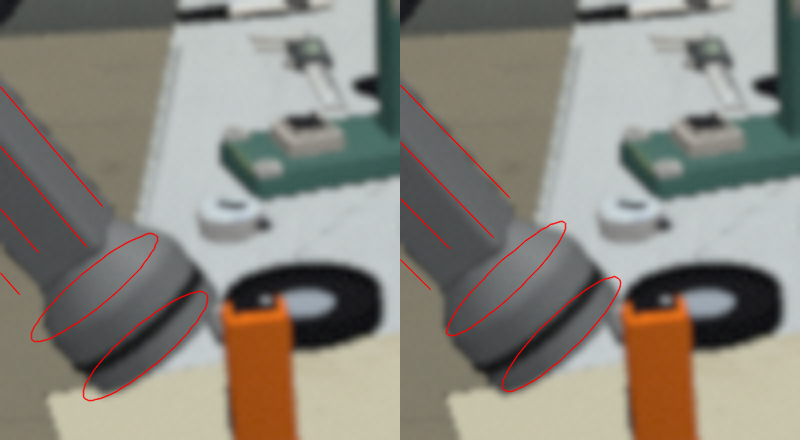

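```bash
cat > sil.py <<'E'
from rd import *
from scipy.optimize import differential_evolution as DE
from scipy.ndimage import map_coordinates
def sil(o,R):
    H=np.vstack([np.c_[r*np.cos(ang),r*np.sin(ang),0*ang+h] for r,h in((.032,0),(.032,.032),(.025,.052))])
    B=np.array([[a,b,h] for a in(-.017,.017) for b in(-.021,.021) for h in(.04,.11)])
    m=np.zeros((420*4,560*4),np.uint8)
    for p in(H,B):cv2.fillConvexPoly(m,cv2.convexHull(np.int32(4*proj("side",p@R.T+o)+1.5)),255)
    c=max(cv2.findContours(m,cv2.RETR_EXTERNAL,cv2.CHAIN_APPROX_NONE)[0],key=len)[:,0].astype(float)
    t=np.roll(c,-6,0)-np.roll(c,6,0);n=np.c_[t[:,1],-t[:,0]]/np.linalg.norm(t,axis=1)[:,None]
    return (c-1.5)/4,n
def fit(s,I,th0=34):
    G=cv2.GaussianBlur(I.astype(np.float32),(0,0),.8)
    def cost(p):
        o,R=pose(s,*p);o=o+[0,0,0];c,n=sil(o,R)
        cap=proj("side",o+R[:,2]*.098)[0];ax=proj("side",o)[0]-cap
        k=((c-cap)@ax>0)&(c[:,0]>3);c,n=c[k],n[k]
        d=sum(abs(map_coordinates(G[:,:,i],(c+n*.8).T[::-1],order=1)-map_coordinates(G[:,:,i],(c-n*.8).T[::-1],order=1)) for i in range(3))
        return -np.minimum(d,90).mean()
    return DE(cost,[(th0-8,th0+8),(.112,.134),(-.01,.01)],seed=1,maxiter=40,popsize=12,polish=False),cost
E
python3 - <<'E'
from sil import *
s=arm.get_state();I=arm.grab_frame("side");r,cost=fit(s,I)
print(r.x,r.fun)
for th in(30,32,34,36,38):
    b=min(((cost((th,L,o)),L,o) for L in np.arange(.116,.133,.002) for o in np.arange(-.008,.009,.002)));print(th,np.round(b,3))
E
```

```text
[3.28550440e+01 1.25312265e-01 7.69481908e-03] -62.33028793334961
30 [-3.8181e+01  1.2200e-01  8.0000e-03]
32 [-5.8743e+01  1.2400e-01  8.0000e-03]
34 [-6.0327e+01  1.2600e-01  6.0000e-03]
36 [-5.5755e+01  1.2600e-01  2.0000e-03]
38 [-51.059   0.126   0.   ]
```

```bash
python3 -m crank '[{"dx":0,"dy":0,"dz":-0.006,"twist":-0.3,"grip":-1},{"dx":0,"dy":0,"dz":-0.014,"twist":-0.6,"grip":-1},{"dx":0,"dy":0,"dz":-0.022,"twist":-1.2,"grip":-1},{"dx":0,"dy":0,"dz":-0.029,"twist":-1.2,"grip":-1},{"dx":0,"dy":0,"dz":-0.033,"twist":-1.2,"grip":-1}]' && python3 -m crank '[{"dx":0,"dy":0,"dz":0,"twist":0,"grip":-1},{"dx":0,"dy":0,"dz":0,"twist":0,"grip":-1},{"dx":0,"dy":0,"dz":0,"twist":0,"grip":-1},{"dx":0,"dy":0,"dz":0,"twist":0,"grip":-1},{"dx":0,"dy":0,"dz":0,"twist":0,"grip":-1}]'
python3 - <<'E'
from sil import *
from fit import cR
s=arm.get_state();I=arm.grab_frame("side");r,cost=fit(s,I);print(r.x,r.fun,s["eef_pos"],s["ee_rot"])
c=np.array([.4368,-.3778,.043]);n=cR(-.085)
for p in(r.x,(34,.126,.006),(36,.126,.002)):
    o,R=pose(s,*p);d=-R[:,2];t=-((o-c)@n[:,2])/(d@n[:,2]);h=o+t*d
    print(p,cost(p),"dist",t,"hit(card x,y)",(n.T@(h-c)).round(4),"angle",np.degrees(np.arccos(-d@n[:,2])).round(1))
v=crop(I,150,180,130,110,5);o,R=pose(s,*r.x)
u=lambda p:np.c_[(p[:,0]-150+.5)*5-.5,(p[:,1]-180+.5)*5-.5]
cv2.polylines(v,[np.int32(u(sil(o,R)[0]))],True,(0,0,255),1,cv2.LINE_AA)
t=-((o-c)@n[:,2])/(-R[:,2]@n[:,2]);cv2.polylines(v,[np.int32(u(proj("side",np.array([o,o-t*R[:,2]]))))],False,(0,255,0),1)
K=np.array([[.022,.045,0],[.022,-.045,0],[-.022,-.045,0],[-.022,.045,0]])@n.T+c
cv2.polylines(v,[np.int32(u(proj("side",K)))],True,(255,0,0),1,cv2.LINE_AA)
cv2.imwrite("pics/c7.png",v)
E
```

```text
t: 8.2
eef_pos: [0.3135, -0.3683, 0.2012]
ee_rot: [3.141, -0.001, 3.062]
force: [0.5, 0.1, -1.8]
width: 0.0418
gripper_force: 60.0
t: 8.62
eef_pos: [0.3142, -0.3688, 0.203]
ee_rot: [-3.141, 0.001, 3.062]
force: [-1.1, 0.3, -1.9]
width: 0.0417
gripper_force: 60.0
[3.23012471e+01 1.25201493e-01 8.16631867e-03] -63.4659309387207 [ 0.31422782 -0.36882147  0.20303497] [-3.14132336e+00  6.17218551e-04  3.06178624e+00]
[3.23012471e+01 1.25201493e-01 8.16631867e-03] -63.46593 dist 0.09180106216614116 hit(card x,y) [-0.     -0.0008  0.    ] angle 3.7
(34, 0.126, 0.006) -60.57168 dist 0.09100017862599874 hit(card x,y) [ 0.0042 -0.0008 -0.    ] angle 2.0
(36, 0.126, 0.002) -56.661 dist 0.09107740789997122 hit(card x,y) [ 0.0078 -0.0008 -0.    ] angle 0.2
```

View pics/c7.png

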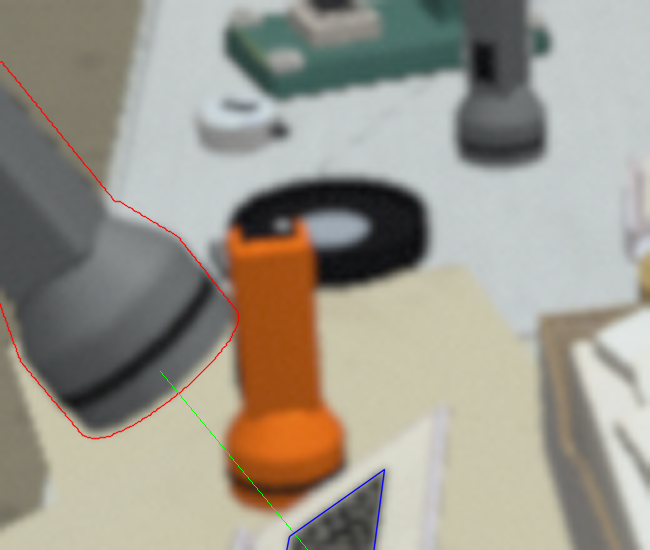

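The green axis meets the card at about the middle of the code (blue quad). The red outline follows the nose, but sits a little outside the handle edge at (50,130), so the tilt is somewhere between 32 and 36°. I'll check the handle and head edges numerically.

Run:
```python
from sil import *
s=arm.get_state();I=cv2.GaussianBlur(np.mean([arm.grab_frame("side").astype(np.float32) for _ in range(4)],axis=0),(0,0),.7)
p=(34,.126,.006);o,R=pose(s,*p)
def seg(name,a,b):
    P=np.array([o+R@np.array(a),o+R@np.array(b)]);e=proj("side",P);t=(e[1]-e[0]);t/=np.linalg.norm(t);n=np.array([t[1],-t[0]])
    if n[0]<0:n=-n
    for f in(.1,.35,.65,.9):
        c=e[0]+f*(e[1]-e[0]);k=np.arange(-7,7.1,.25);pts=sum([ (c+t*j)[None]+k[:,None]*n for j in(0,)])
        prof=np.mean([[map_coordinates(I[:,:,i],((c+t*j)[None]+k[:,None]*n).T[::-1],order=1) for i in range(3)] for j in(-2,-1,0,1,2)],axis=0)
        g=abs(np.gradient(prof,axis=1)).sum(0);q=[(k[i],g[i].round(1)) for i in range(1,len(g)-1) if g[i]>g[i-1] and g[i]>=g[i+1] and g[i]>2.5];print(name,f,c.round(),[(float(a),float(b)) for a,b in q])
# handle silhouettes: pick corner lines; both lean sides, near/far corners
for x in(-.017,.017):
    for y in(-.021,.021):seg(f"handle x{x} y{y}",(x,y,.1),(x,y,.055))
```

```text
handle x-0.017 y-0.021 0.1 [155. 199.] [(-1.25, 5.5)]
handle x-0.017 y-0.021 0.35 [160. 205.] [(-1.0, 5.599999904632568)]
handle x-0.017 y-0.021 0.65 [165. 211.] [(-1.25, 4.5)]
handle x-0.017 y-0.021 0.9 [169. 216.] [(-1.0, 8.600000381469727), (1.75, 7.699999809265137), (2.5, 7.900000095367432), (5.25, 4.699999809265137)]
handle x-0.017 y0.021 0.1 [150. 209.] [(-2.25, 6.0)]
handle x-0.017 y0.021 0.35 [155. 215.] [(-2.25, 6.199999809265137)]
handle x-0.017 y0.021 0.65 [160. 221.] [(-2.25, 6.300000190734863)]
handle x-0.017 y0.021 0.9 [165. 227.] [(-2.25, 6.199999809265137)]
handle x0.017 y-0.021 0.1 [139. 211.] [(-6.25, 3.200000047683716)]
handle x0.017 y-0.021 0.35 [144. 216.] []
handle x0.017 y-0.021 0.65 [149. 222.] []
handle x0.017 y-0.021 0.9 [153. 227.] []
handle x0.017 y0.021 0.1 [133. 221.] [(0.5, 12.899999618530273)]
handle x0.017 y0.021 0.35 [138. 227.] [(1.0, 11.699999809265137)]
handle x0.017 y0.021 0.65 [144. 233.] [(0.75, 12.699999809265137)]
handle x0.017 y0.021 0.9 [148. 238.] [(1.0, 12.100000381469727)]
```

All edges run parallel to the 34° model, so the aim is 2° off square and about 4 mm too high on the card. I'll correct that and hold.

```bash
python3 -m crank '[{"dx":-0.001,"dy":0,"dz":-0.001,"twist":0,"grip":-1},{"dx":-0.003,"dy":0,"dz":-0.003,"twist":0,"grip":-1},{"dx":-0.003,"dy":0,"dz":-0.003,"twist":0,"grip":-1},{"dx":-0.003,"dy":0,"dz":-0.003,"twist":0,"grip":-1},{"dx":-0.003,"dy":0,"dz":-0.003,"twist":0,"grip":-1}]' && for i in 1 2 3 4 5 6 7; do python3 -m crank '[{"dx":0,"dy":0,"dz":0,"twist":0,"grip":-1},{"dx":0,"dy":0,"dz":0,"twist":0,"grip":-1},{"dx":0,"dy":0,"dz":0,"twist":0,"grip":-1},{"dx":0,"dy":0,"dz":0,"twist":0,"grip":-1},{"dx":0,"dy":0,"dz":0,"twist":0,"grip":-1}]' | tr '\n' ' '; done
python3 - <<'E'
from sil import *
from fit import cR
s=arm.get_state();c=np.array([.4368,-.3778,.043]);n=cR(-.085)
o,R=pose(s,34,.126,.0055);d=-R[:,2];t=-((o-c)@n[:,2])/(d@n[:,2]);h=o+t*d;print(t,(n.T@(h-c)).round(4),fit(s,arm.grab_frame("side"))[0].x)
E
```

```text
t: 9.28
eef_pos: [0.311, -0.3687, 0.1997]
ee_rot: [-3.142, -0.0, 3.062]
force: [-0.1, 0.4, -3.3]
width: 0.042
gripper_force: 60.0
t: 9.7 eef_pos: [0.3111, -0.3687, 0.1997] ee_rot: [-3.142, 0.0, 3.062] force: [0.3, 0.8, -1.7] width: 0.0418 gripper_force: 60.0 t: 10.12 eef_pos: [0.311, -0.3687, 0.1997] ee_rot: [-3.142, 0.0, 3.062] force: [-0.6, 0.3, -1.6] width: 0.0421 gripper_force: 60.0 t: 10.53 eef_pos: [0.311, -0.3687, 0.1997] ee_rot: [-3.142, 0.0, 3.062] force: [0.3, 0.5, -3.2] width: 0.0416 gripper_force: 60.0 t: 10.95 eef_pos: [0.311, -0.3687, 0.1997] ee_rot: [-3.142, -0.0, 3.062] force: [0.7, 0.3, -2.4] width: 0.042 gripper_force: 60.0 t: 11.37 eef_pos: [0.311, -0.3687, 0.1997] ee_rot: [3.142, -0.0, 3.062] force: [0.1, 0.2, -2.6] width: 0.042 gripper_force: 60.0 t: 11.78 eef_pos: [0.311, -0.3687, 0.1997] ee_rot: [-3.142, 0.0, 3.062] force: [0.6, -0.7, -2.4] width: 0.0421 gripper_force: 60.0 t: 12.2 eef_pos: [0.3111, -0.3687, 0.1997] ee_rot: [-3.142, 0.0, 3.062] force: [-0.0, 0.5, -1.8] width: 0.0419 gripper_force: 60.0 0.09018392186837575 [-0.0008 -0.001   0.    ] [3.37353404e+01 1.25194426e-01 6.75625604e-03]
```

Held for about 3 s at 90 mm, within 1 mm of the middle and about 2° off square. Now I'll retrace the path back to the dock.

```bash
python3 -m crank '[{"dx":0,"dy":0,"dz":0.015,"twist":0,"grip":-1},{"dx":0,"dy":0,"dz":0.035,"twist":3,"grip":-1},{"dx":0,"dy":0,"dz":0.055,"twist":9,"grip":-1},{"dx":0,"dy":0,"dz":0.08,"twist":15,"grip":-1},{"dx":0,"dy":0,"dz":0.1,"twist":21,"grip":-1}]' && for i in 1 2 3; do python3 -m crank '[{"dx":0,"dy":0,"dz":0,"twist":6,"grip":-1},{"dx":0,"dy":0,"dz":0,"twist":12,"grip":-1},{"dx":0,"dy":0,"dz":0,"twist":18,"grip":-1},{"dx":0,"dy":0,"dz":0,"twist":24,"grip":-1},{"dx":0,"dy":0,"dz":0,"twist":30,"grip":-1}]' | sed -n 2,3p; done; python3 -m crank '[{"dx":0.01,"dy":0.015,"dz":0,"twist":5,"grip":-1},{"dx":0.025,"dy":0.04,"dz":0,"twist":10,"grip":-1},{"dx":0.042,"dy":0.07,"dz":0,"twist":15,"grip":-1},{"dx":0.06,"dy":0.1,"dz":0,"twist":17,"grip":-1},{"dx":0.077,"dy":0.13,"dz":0,"twist":17,"grip":-1}]' && python3 -m crank '[{"dx":0.017,"dy":0.03,"dz":0,"twist":0,"grip":-1},{"dx":0.035,"dy":0.06,"dz":0,"twist":0,"grip":-1},{"dx":0.055,"dy":0.09,"dz":0,"twist":0,"grip":-1},{"dx":0.075,"dy":0.12,"dz":0,"twist":0,"grip":-1},{"dx":0.089,"dy":0.147,"dz":0,"twist":0,"grip":-1}]' && python3 -m crank '[{"dx":0,"dy":0,"dz":-0.02,"twist":0,"grip":-1},{"dx":0,"dy":0,"dz":-0.05,"twist":0,"grip":-1},{"dx":0,"dy":0,"dz":-0.08,"twist":0,"grip":-1},{"dx":0,"dy":0,"dz":-0.11,"twist":0,"grip":-1},{"dx":0,"dy":0,"dz":-0.14,"twist":0,"grip":-1}]'; python3 -c "
from sil import *
s=arm.get_state();print(s['eef_pos'].round(4),s['ee_rot'].round(3),s['q'].round(2))
I=arm.grab_frame('side');r,c=fit(s,I,34);print(r.x,r.fun)"
```

```text
t: 12.67
eef_pos: [0.3111, -0.3689, 0.3014]
ee_rot: [-3.141, 0.0, -2.85]
force: [1.0, -1.1, -2.8]
width: 0.042
gripper_force: 60.0
eef_pos: [0.311, -0.3687, 0.2997]
ee_rot: [-3.142, 0.0, -2.326]
eef_pos: [0.311, -0.3687, 0.2997]
ee_rot: [-3.142, 0.0, -1.803]
eef_pos: [0.3111, -0.3687, 0.2997]
ee_rot: [-3.141, -0.0, -1.279]
t: 14.33
eef_pos: [0.3885, -0.2375, 0.2999]
ee_rot: [-3.141, -0.0, -0.986]
force: [1.3, 0.3, -2.8]
width: 0.0418
gripper_force: 60.0
t: 14.75
eef_pos: [0.4783, -0.0897, 0.2998]
ee_rot: [-3.141, -0.0, -0.987]
force: [-0.5, -0.7, -2.7]
width: 0.0416
gripper_force: 60.0
t: 15.17
eef_pos: [0.4771, -0.0915, 0.1586]
ee_rot: [-3.141, -0.0, -0.987]
force: [0.3, -0.6, -1.7]
width: 0.0417
gripper_force: 60.0
[ 0.4771 -0.0915  0.1586] [-3.141 -0.    -0.987] [ 0.22  0.1  -0.49  0.   -0.97  0.37]
[3.34560942e+01 1.20528498e-01 3.22717818e-03] -65.92588806152344
```

```bash
python3 -m crank '[{"dx":0.001,"dy":0.002,"dz":-0.015,"twist":0,"grip":-1},{"dx":0.001,"dy":0.002,"dz":-0.028,"twist":0,"grip":-1},{"dx":0.001,"dy":0.002,"dz":-0.038,"twist":0,"grip":-1},{"dx":0.001,"dy":0.002,"dz":-0.044,"twist":0,"grip":-1},{"dx":0.001,"dy":0.002,"dz":-0.048,"twist":0,"grip":-1}]' && python3 -m crank '[{"dx":0,"dy":0,"dz":0,"twist":0,"grip":-1},{"dx":0,"dy":0,"dz":0,"twist":0,"grip":-1},{"dx":0,"dy":0,"dz":0,"twist":0,"grip":-1},{"dx":0,"dy":0,"dz":0,"twist":0,"grip":-1},{"dx":0,"dy":0,"dz":0,"twist":0,"grip":-1}]' 60; python3 -c "
from sil import *
s=arm.get_state()
I=arm.grab_frame('side');r,c=fit(s,I,34);print(r.x,r.fun,pose(s,*r.x)[0].round(4))"
```

```text
t: 15.63
eef_pos: [0.4781, -0.0897, 0.1116]
ee_rot: [3.141, 0.0, -0.987]
force: [-0.0, 1.0, -2.9]
width: 0.0418
gripper_force: 60.0
t: 16.05
eef_pos: [0.4784, -0.0897, 0.1122]
ee_rot: [-3.141, -0.0, -0.987]
force: [-0.1, -0.0, -2.8]
width: 0.0418
gripper_force: 60.0
[2.86139308e+01 1.33447973e-01 5.50775496e-03] -61.32522964477539 [ 0.4405 -0.0323  0.0167]
```

```bash
python3 -m crank '[{"dx":0,"dy":0,"dz":-0.001,"twist":0,"grip":-1},{"dx":0,"dy":0,"dz":-0.0015,"twist":0,"grip":-1},{"dx":-0.003,"dy":0.005,"dz":-0.0005,"twist":0,"grip":-1},{"dx":-0.007,"dy":0.011,"dz":0.0015,"twist":0,"grip":-1},{"dx":-0.011,"dy":0.0175,"dz":0.0035,"twist":0,"grip":-1}]' 5 && python3 -m crank '[{"dx":-0.0035,"dy":0.0055,"dz":0.0015,"twist":0,"grip":-1},{"dx":-0.007,"dy":0.011,"dz":0.003,"twist":0,"grip":-1},{"dx":-0.011,"dy":0.0175,"dz":0.004,"twist":0,"grip":-1},{"dx":-0.015,"dy":0.024,"dz":0.0045,"twist":0,"grip":-1},{"dx":-0.018,"dy":0.029,"dz":0.0045,"twist":0,"grip":-1}]' 5 && python3 -m crank '[{"dx":-0.003,"dy":0.0045,"dz":-0.0005,"twist":0,"grip":-1},{"dx":-0.006,"dy":0.009,"dz":-0.001,"twist":0,"grip":-1},{"dx":-0.009,"dy":0.0135,"dz":-0.002,"twist":0,"grip":-1},{"dx":-0.012,"dy":0.018,"dz":-0.003,"twist":0,"grip":-1},{"dx":-0.0145,"dy":0.022,"dz":-0.004,"twist":0,"grip":-1}]' 5
python3 - <<'E'
from sil import *
s=arm.get_state()
T=arm.grab_frame("top");S=arm.grab_frame("side")
cv2.imwrite("pics/c8.png",crop(S,160,100,100,120,5));r,c=fit(s,S,0);print(r.x,r.fun,pose(s,*r.x)[0].round(4),s['moment'])
E
```

```text
t: 16.52
eef_pos: [0.4666, -0.0718, 0.1155]
ee_rot: [3.142, -0.0, -0.988]
force: [0.7, -0.1, -0.4]
width: 0.0418
gripper_force: 5.0
t: 16.93
eef_pos: [0.4484, -0.0423, 0.1197]
ee_rot: [-3.142, 0.0, -0.987]
force: [-0.4, -0.2, -2.9]
width: 0.0416
gripper_force: 5.0
t: 17.35
eef_pos: [0.4348, -0.0212, 0.1164]
ee_rot: [-3.141, -0.001, -0.987]
force: [-1.3, -4.0, 7.5]
width: 0.042
gripper_force: 5.0
[7.97347467 0.12691293 0.00967958] -69.29460906982422 [0.4198 0.0015 0.0111] [-1.40482485  0.61378575  0.01889499]
```

View pics/c8.png

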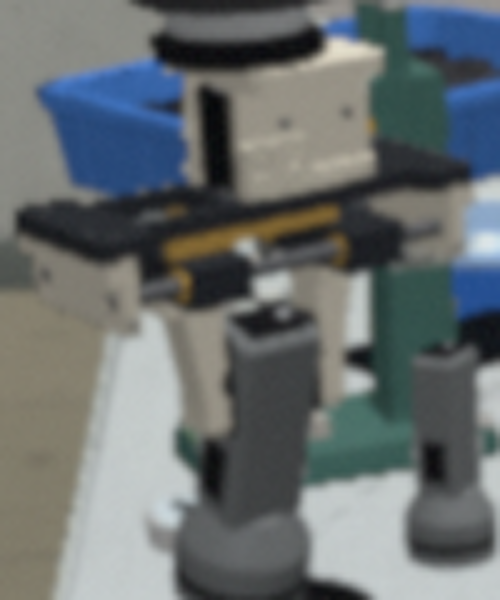

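The reader is almost upright, leaning about 8°, but the nose is at (240,570), left of and behind the dock's middle (its visible part is at (340,585)), and it is pressing on the rim. I'll lift it off, re-measure and re-seat it.

```bash
python3 -m crank '[{"dx":0,"dy":0,"dz":0.003,"twist":0,"grip":-1},{"dx":0,"dy":0,"dz":0.01,"twist":0,"grip":-1},{"dx":0,"dy":0,"dz":0.02,"twist":0,"grip":-1},{"dx":0,"dy":0,"dz":0.03,"twist":0,"grip":-1},{"dx":0,"dy":0,"dz":0.03,"twist":0,"grip":-1}]' 10
python3 - <<'E'
from sil import *
s=arm.get_state();S=arm.grab_frame("side");r,c=fit(s,S,5);print(r.x,r.fun,pose(s,*r.x)[0].round(4),s['moment'].round(2),s['force'].round(1))
for th in(-2,1,4,7,10,13):
    b=min(((c((th,L,o)),L,o) for L in np.arange(.116,.133,.002) for o in np.arange(-.01,.011,.002)));print(th,np.round(b,3))
E
```

```text
t: 17.87
eef_pos: [0.4357, -0.0208, 0.1476]
ee_rot: [-3.139, -0.001, -0.987]
force: [1.4, -0.2, -2.5]
width: 0.042
gripper_force: 10.0
[1.17733774e+01 1.14570022e-01 6.11848363e-03] -79.65541076660156 [0.4195 0.0037 0.0557] [ 0.05 -0.25 -0.01] [ 1.4 -0.2 -2.5]
-2 [-4.5273e+01  1.2200e-01  1.0000e-02]
1 [-4.6347e+01  1.2200e-01  1.0000e-02]
4 [-5.7659e+01  1.1600e-01  1.0000e-02]
7 [-7.4954e+01  1.1600e-01  1.0000e-02]
10 [-7.8594e+01  1.1600e-01  8.0000e-03]
13 [-7.9212e+01  1.1600e-01  4.0000e-03]
```

```bash
python3 -m crank '[{"dx":0.006,"dy":-0.009,"dz":0,"twist":0,"grip":-1},{"dx":0.013,"dy":-0.019,"dz":0,"twist":0,"grip":-1},{"dx":0.019,"dy":-0.029,"dz":-0.008,"twist":0,"grip":-1},{"dx":0.019,"dy":-0.029,"dz":-0.02,"twist":0,"grip":-1},{"dx":0.019,"dy":-0.029,"dz":-0.03,"twist":0,"grip":-1}]' 10 && for i in 1 2; do python3 -m crank '[{"dx":0,"dy":0,"dz":-0.001,"twist":0,"grip":-1},{"dx":0,"dy":0,"dz":-0.002,"twist":0,"grip":-1},{"dx":0,"dy":0,"dz":-0.003,"twist":0,"grip":-1},{"dx":0,"dy":0,"dz":-0.003,"twist":0,"grip":-1},{"dx":0,"dy":0,"dz":-0.003,"twist":0,"grip":-1}]' 6; done
python3 - <<'E'
from sil import *
s=arm.get_state();S=arm.grab_frame("side");r,c=fit(s,S,8);print(r.x,r.fun,pose(s,*r.x)[0].round(4),s['moment'].round(2),s['force'].round(1))
E
```

```text
t: 18.33
eef_pos: [0.4533, -0.0507, 0.1146]
ee_rot: [3.141, 0.0, -0.989]
force: [-3.5, 0.2, 12.4]
width: 0.042
gripper_force: 10.0
t: 18.75
eef_pos: [0.4533, -0.0503, 0.1131]
ee_rot: [3.141, -0.0, -0.987]
force: [-0.6, -0.8, 2.0]
width: 0.042
gripper_force: 6.0
t: 19.17
eef_pos: [0.4545, -0.0502, 0.1109]
ee_rot: [-3.14, -0.001, -0.987]
force: [-0.9, -1.9, 8.6]
width: 0.0427
gripper_force: 6.0
[3.87257159 0.12978944 0.00996584] -59.33174133300781 [ 0.4442 -0.0346  0.0011] [-0.61  0.72 -0.03] [-0.9 -1.9  8.6]
```

```bash
python3 -m crank '[{"dx":-0.003,"dy":0.0045,"dz":0,"twist":0,"grip":-1},{"dx":-0.006,"dy":0.009,"dz":-0.001,"twist":0,"grip":-1},{"dx":-0.009,"dy":0.0135,"dz":-0.0015,"twist":0,"grip":-1},{"dx":-0.012,"dy":0.018,"dz":-0.002,"twist":0,"grip":-1},{"dx":-0.015,"dy":0.0225,"dz":-0.003,"twist":0,"grip":-1}]' 4
python3 - <<'E'
from sil import *
s=arm.get_state();S=arm.grab_frame("side");print(s['moment'].round(2),s['force'].round(1))
r,c=fit(s,S,2);print(r.x,r.fun,pose(s,*r.x)[0].round(4))
cv2.imwrite("pics/side_now.png",crop(S,160,100,100,120,5))
# handle edge slope vs. vertical model, numerically
for th in(-4,-2,0,2,4,6,8,10):
    b=min(((c((th,L,o)),L,o) for L in np.arange(.106,.133,.002) for o in np.arange(-.01,.013,.002)));print(th,np.round(b,3),pose(s,th,*b[1:])[0].round(3))
E
```

```text
t: 19.63
eef_pos: [0.4385, -0.0273, 0.1069]
ee_rot: [-3.141, -0.0, -0.987]
force: [-1.3, -1.2, 2.3]
width: 0.0422
gripper_force: 4.0
[-0.19  0.4   0.  ] [-1.3 -1.2  2.3]
[ 2.80279380e+00  1.25026047e-01 -1.65302655e-03] -58.93867874145508 [ 0.436  -0.0236  0.001 ]
-4 [-6.0189e+01  1.1000e-01  6.0000e-03] [ 0.439 -0.029  0.016]
-2 [-6.0256e+01  1.1000e-01  4.0000e-03] [ 0.438 -0.027  0.016]
0 [-6.086e+01  1.100e-01  2.000e-03] [ 0.437 -0.026  0.016]
2 [-60.545   0.11    0.   ] [ 0.436 -0.024  0.016]
4 [-6.0556e+01  1.1000e-01 -2.0000e-03] [ 0.435 -0.023  0.016]
6 [-5.8468e+01  1.1000e-01 -4.0000e-03] [ 0.434 -0.021  0.016]
8 [-5.747e+01  1.240e-01 -1.000e-02] [ 0.434 -0.021  0.002]
10 [-5.657e+01  1.080e-01 -1.000e-02] [ 0.434 -0.02   0.018]
```

```bash
cat > cmp.py <<'E'
from h import *
A=cv2.resize(cv2.imread("pics/side0.png"),(560,420),interpolation=cv2.INTER_AREA)
B=arm.grab_frame("side")[:,:,::-1].copy()
def m(name,u0,v0,u1,v1):
    t=cv2.resize(A[v0:v1,u0:u1],None,fx=8,fy=8,interpolation=cv2.INTER_CUBIC)
    k=8;s=cv2.resize(B[v0-k:v1+k,u0-k:u1+k],None,fx=8,fy=8,interpolation=cv2.INTER_CUBIC)
    _,c,_,p=cv2.minMaxLoc(cv2.matchTemplate(s,t,cv2.TM_CCOEFF_NORMED));print(name,round(c,3),(p[0]/8-k,p[1]/8-k))
m("head",198,204,236,222);m("head+dock",196,200,240,235);m("handle low",200,185,230,203);m("handle mid",200,172,226,190);m("handle top",198,160,228,176);m("dock/static orange",190,240,225,280)
E
python3 cmp.py; python3 -c "
from station import arm;s=arm.get_state();print(s['eef_pos'],s['force'],s['t'])"
```

```text
head 0.996 (-0.125, 0.0)
head+dock 0.998 (0.0, 0.0)
handle low 0.913 (0.625, 0.75)
handle mid 0.833 (3.5, 3.125)
handle top 0.848 (3.375, 8.0)
dock/static orange 1.0 (0.0, 0.0)
[ 0.43827867 -0.02704251  0.10679728] [-1.8673951   0.19992919  2.9875729 ] 19.7333
```

```bash
python3 -m crank '[{"dx":-0.001,"dy":0.0015,"dz":0,"twist":0,"grip":-1},{"dx":-0.002,"dy":0.003,"dz":0,"twist":0,"grip":-1},{"dx":-0.003,"dy":0.0045,"dz":0,"twist":0,"grip":-1},{"dx":-0.0035,"dy":0.0055,"dz":0,"twist":0,"grip":-1},{"dx":-0.0035,"dy":0.0055,"dz":0,"twist":0,"grip":-1}]' 4; python3 cmp.py
```

```text
t: 20.15
eef_pos: [0.4348, -0.0221, 0.1064]
ee_rot: [3.141, 0.0, -0.988]
force: [-0.3, 0.1, -2.8]
width: 0.0419
gripper_force: 4.0
head 0.985 (-0.75, -0.125)
head+dock 0.99 (-0.375, 0.0)
handle low 0.926 (-0.375, 0.375)
handle mid 0.825 (2.125, 2.25)
handle top 0.837 (1.875, 7.375)
dock/static orange 1.0 (0.0, 0.0)
```

```bash
python3 -m crank '[{"dx":0,"dy":0,"dz":-0.001,"twist":0,"grip":-1},{"dx":0,"dy":0,"dz":-0.002,"twist":0,"grip":-1},{"dx":0,"dy":0,"dz":-0.003,"twist":0,"grip":-1},{"dx":0,"dy":0,"dz":-0.003,"twist":0,"grip":-1},{"dx":0,"dy":0,"dz":-0.003,"twist":0,"grip":-1}]' 3; python3 cmp.py
```

```text
t: 20.62
eef_pos: [0.4351, -0.0222, 0.1038]
ee_rot: [-3.141, -0.0, -0.988]
force: [-0.9, 0.2, 3.5]
width: 0.0417
gripper_force: 3.0
head 0.985 (-0.75, -0.125)
head+dock 0.99 (-0.375, 0.0)
handle low 0.907 (-0.25, 0.5)
handle mid 0.824 (2.375, 3.125)
handle top 0.825 (2.125, 8.0)
dock/static orange 1.0 (0.0, 0.0)
```

Pressing down gives +3.5 N and the head did not move, so the reader stands on the dish floor within its free play. I'll open slowly.

```bash
python3 -m crank '[{"dx":0,"dy":0,"dz":0.0015,"twist":0,"grip":-1},{"dx":0,"dy":0,"dz":0.0015,"twist":0,"grip":0.0},{"dx":0,"dy":0,"dz":0.0015,"twist":0,"grip":0.05},{"dx":0,"dy":0,"dz":0.0015,"twist":0,"grip":0.1},{"dx":0,"dy":0,"dz":0.0015,"twist":0,"grip":0.15}]' 3; for i in 1 2; do python3 -m crank '[{"dx":0,"dy":0,"dz":0,"twist":0,"grip":0.5},{"dx":0,"dy":0,"dz":0,"twist":0,"grip":1},{"dx":0,"dy":0,"dz":0,"twist":0,"grip":1},{"dx":0,"dy":0,"dz":0,"twist":0,"grip":1},{"dx":0,"dy":0,"dz":0,"twist":0,"grip":1}]'; done; python3 cmp.py
```

```text
t: 21.08
eef_pos: [0.4351, -0.0222, 0.1052]
ee_rot: [-3.141, -0.0, -0.987]
force: [0.0, -0.0, -0.1]
width: 0.049
gripper_force: 0.0
t: 21.5
eef_pos: [0.435, -0.0222, 0.1052]
ee_rot: [3.142, 0.0, -0.987]
force: [-0.3, 0.9, 0.3]
width: 0.0783
gripper_force: 0.0
t: 21.92
eef_pos: [0.4351, -0.0222, 0.1052]
ee_rot: [-3.142, -0.0, -0.987]
force: [-0.0, 0.1, -0.7]
width: 0.0874
gripper_force: 0.0
head 0.982 (-0.875, -0.125)
head+dock 0.984 (-0.5, 0.0)
handle low 0.971 (-1.125, -0.125)
handle mid 0.968 (-1.5, -0.375)
handle top 0.753 (-1.125, 7.625)
dock/static orange 1.0 (0.0, 0.0)
```

```bash
python3 -m crank '[{"dx":0,"dy":0,"dz":0.02,"twist":0,"grip":1},{"dx":0,"dy":0,"dz":0.05,"twist":0,"grip":1},{"dx":0,"dy":0,"dz":0.085,"twist":0,"grip":1},{"dx":0,"dy":0,"dz":0.12,"twist":0,"grip":1},{"dx":0,"dy":0,"dz":0.155,"twist":0,"grip":1}]' && python3 -m crank '[{"dx":0,"dy":0,"dz":0.03,"twist":0,"grip":1},{"dx":0,"dy":0,"dz":0.06,"twist":0,"grip":1},{"dx":0,"dy":0,"dz":0.07,"twist":0,"grip":1},{"dx":0,"dy":0,"dz":0.07,"twist":0,"grip":1},{"dx":0,"dy":0,"dz":0.07,"twist":0,"grip":1}]' && python3 cmp.py
python3 - <<'E'
from h import *
A=cv2.resize(cv2.imread("pics/side0.png"),(560,420),interpolation=cv2.INTER_AREA);B=arm.grab_frame("side")[:,:,::-1]
d=cv2.GaussianBlur(cv2.absdiff(A,np.ascontiguousarray(B)),(5,5),0).max(2)[150:]
n,_,st,_=cv2.connectedComponentsWithStats((d>25).astype(np.uint8));print([tuple(int(v) for v in x[:5]+[0,150,0,0,0]) for x in st[1:] if x[4]>6])
E
```

```text
t: 22.38
eef_pos: [0.4346, -0.0224, 0.2619]
ee_rot: [3.142, 0.0, -0.987]
force: [1.6, 0.1, 0.2]
width: 0.0875
gripper_force: 0.0
t: 22.8
eef_pos: [0.435, -0.022, 0.3301]
ee_rot: [-3.141, 0.0, -0.988]
force: [0.2, 0.9, -1.1]
width: 0.0876
gripper_force: 0.0
head 0.982 (-0.875, -0.125)
head+dock 0.984 (-0.5, 0.0)
handle low 0.971 (-1.125, -0.125)
handle mid 0.982 (-1.625, -0.375)
handle top 0.974 (-1.125, -0.375)
dock/static orange 1.0 (0.0, 0.0)
[(8, 150, 23, 12, 220), (44, 150, 25, 34, 678), (9, 163, 12, 11, 96), (39, 162, 3, 3, 7), (199, 163, 11, 21, 78), (221, 171, 4, 14, 41), (13, 176, 21, 17, 143), (6, 183, 5, 7, 18), (202, 197, 4, 8, 28), (223, 198, 3, 10, 27), (200, 209, 5, 9, 27), (227, 210, 3, 6, 10)]
```

The reader stands upright in the dish, about 2 mm from where it started, and the side picture shows nothing else moved. Handing in.

```bash
python3 -c "
from station import arm
print(arm.job_done())"
```

```text
the job is handed in; nothing more can be done
None
```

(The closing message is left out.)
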